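# Top up the tube-plug carousel and index it to delivery

## Robot

A 6-joint arm with a two-finger parallel gripper is mounted at the origin on the work surface; the furniture and walls round the work are solid. World frame = base frame: x ahead of the robot, y to its left, z up, the work surface at z = 0. Lengths are in mm, angles in rad, forces in N, time in s.
With the tool pointing down it reaches from about 300 to 875 mm from the base axis. Payload 6.4 kg.
Tool frame: the origin (TCP) lies at the very end of the fingers, on their centre line; the grasp point (between the pads) lies 19 mm behind it (r.hold_point_z is the z of the grasp point in the tool frame, in mm); z points along the fingers, y is the line along which they close (so a half turn about z gives the same grasp; the last joint's range is limited). The gripper opens to 85 mm and grips with 20 to 120 N. Pads are 22 mm wide; open, the fingers measure 114 mm over their backs; the gripper's body (76 mm by 85 mm) begins 54 mm behind the grasp point. The pads swing forward as they close: fully open they stand 13 mm farther back than shut.
Start: joints at [-1.375, 0.181, 1.607, -0, 1.354, -0.206], TCP at [224.885, -529.214, 231.288] pointing down, gripper open.
Joint ranges: [-2.99, 2.99], [-0.89, 2.07], [0.3, 2.58], [-1.14, 4.28], [0, 2.63], [-3.12, 3.12]. Speed limits (rad/s): [2.57, 2.57, 3.01, 3.14, 3.14, 3.14].

## Interface

Orientations are given as a unit quaternion [x, y, z, w].
In Python, from station import r, planner, telemetry, snapshot, order gives the robot as it stands. Calls block until the motion is done:
- r.move_pose(position, orientation): joint-space move of the TCP to a pose.
- r.move_straight(position, rotation=None, v=150, contact_N=None): straight line of the TCP; rotation=None keeps the orientation; v is the mean speed in mm/s. With contact_N (N) it stops when the force on the tool has changed by that much, and returns True; else False.
- r.set_joints(angles): joint-space move.
- r.move_gripper(opening, f_grip=None): finger opening in mm; f_grip is the grip in N (None keeps the last); returns when the fingers have stopped.
- r.hold(seconds).
- planner.solve_ik(position, orientation): joint angles nearest the present ones, or None.
- telemetry.read_state(): the state.
- snapshot(name): name is "scene" or "top"; returns a dict with "image" (420x560x3 uint8, red, green, blue), "fovy" (degrees; the focal length in pixels is half the picture's height over the tangent of half this angle, whatever the lens; pixels are square), "cx", "cy" (the principal point, pixels), "k1" (the pictures are not rectified: a ray, as slopes to the right and down, at radius r is drawn at 1 + k1 r^2 times it, then the intrinsics apply), "T" (4x4, takes a point from camera to world coordinates). Camera axes: x right, y down, z forward; pixel columns grow to the right and rows downward; lengths in mm; the calibration is good to about 2 mm. A picture is of the moment at which its call begins. There is no depth.
A pose or a line that the arm cannot do raises r.Unreachable and nothing moves.
- order.hand_in(): hands the job in; it is judged then, once.
The state is a dict: "time_s": time; "q": joint angles; "dq": joint speeds; "joint_torque": joint torques, N m; "tool_pos": TCP position; "orientation": TCP orientation; "ft_force": force on the tool from outside, world axes, zero at the start; "ft_torque": the same for the moment, N m; "opening": finger opening in mm; "grip_force": force on a finger pad.
Only numpy, scipy, OpenCV 4.12 (cv2) and the standard library are available. Lean on these libraries where they do the work, as an engineer would, in place of code of your own. Each camera call takes 0.05 s, during which the arm holds its last target. There are 200 camera calls.

## Task

The carousel's magazine beside the orange peg has run empty. Turn the carousel, either way round, by its upright pegs until that magazine clicks in at the yellow mark in the gap of the cover, set the loose blue tube plug in it knob up and press it all the way down against the spring follower. Then turn the carousel one click on to the green mark, so that the loaded magazine clicks in there under the cover; leave the bottle, the mug and the tissue carton where they stand.

Things in the scene. Friction and masses are not known exactly. Their poses are not given: they have to be found in the camera images.
- stand: Fixed stand. Origin on the carousel's vertical axis at worktop height, z up; its -x axis points to the loading gap. Round grey foot 256 mm across with yellow and green tabs out to 158 mm, a detent housing to 175 mm behind. Grey cover: radius 112 mm, 77 to 81 mm high, nut to 94 mm; it roofs all but the gap (free 46 mm to each side of the cup there).
- carousel (a joint): Angle of the disc that carries six cups and pegs, rad, counter-clockwise from above, no stops. 0 or any 2 pi: orange peg at yellow mark; -pi/3: at green mark. A spring detent at every multiple of pi/3 draws the disc in from about 0.06 rad; turning in or out takes about 5 N at a peg. Between detents it turns with under 1 N and stays where left. Disc radius 140 mm, top 24 mm high.
- orange_peg (a point): Centre of the top of the only orange peg, beside the empty cup. The other five are black, at 60 degree steps round the axis. All pegs are upright, 16 mm thick, 125 mm from the axis, top 124 mm high, each just outside its own cup (on the same radius), outside the cover, free to pinch or push over the top 40 mm.
- load_mark (a point): Where the top of the orange peg is when the empty cup stands exactly in the loading gap: over the yellow tab, 125 mm from the axis, 124 mm high.
- out_mark (a point): Where the top of the orange peg is when its cup stands exactly at delivery: over the green tab, 60 degrees clockwise from the yellow one seen from above, 125 mm from the axis, 124 mm high.
- cup_mouth (a point): Centre of the mouth of the empty white cup (magazine), at its rim, 74 mm high, 85 mm from the axis; z up. Bore 49 mm, outside 55 mm. The other five cups are alike and full of blue plugs.
- follower (a joint): Depth of the brass spring follower in the empty cup, m: 0 up (its top 16 mm below the rim), 0.022 fully down. A friction brake keeps it as deep as pressed; pressing takes 8 N at first, 11 N at the bottom. A plug just set on it stands 14 mm proud of the rim and would jam on the cover; fully down, the plug's top is 8 mm below the rim.
- plug: The loose blue tube plug, about 40 g: a disc 44 mm across and 14 mm thick with a round knob on top, 22 mm across, from 14 to 30 mm above its underside. Origin: centre of the underside, z up. It stands knob up on the worktop.
- bottle: White drink bottle with a yellow cap, 66 mm across, 190 mm tall, upright; origin at the centre of its underside. Bystander, loose.
- mug: White enamel mug, 82 mm across with its handle 114 mm, 91 mm tall; origin under the middle of its outline. Bystander, loose.
- carton: Small flowered tissue carton, 66 by 90 mm (its x by y), 80 mm tall with the tissue on top; origin at the centre of its underside. Bystander, loose.
Mind the look-alikes: they are no part of the job. Of the things that look like the plug, the middle-sized one is meant.

How it is judged:
By the outcome, as a careful person would: the job done as asked, in the order asked, and still so for the second after the job is handed in, with the robot touching nothing.
It also fails if it takes over 72 s, if anything falls off the work surface, if the arm or the gripper's body presses on something with over 40 N, if the wrist force passes 120 N, or if a joint passes its speed limit or range.

## Working session

There is one attempt and no reset: what is moved stays moved. The work goes in short steps, each a Python script; the robot and the scene stay as the last script left them, time stands still between calls to the robot, and variables do not carry over. Pictures are saved under pics/ and viewed, at most 10 in all, crops included, and the job is handed in when it is done.

```bash
ls; mkdir -p pics
cat > h.py <<'E'
import numpy as np, cv2
from station import r, planner, telemetry, snapshot, order
def K(s):
    f=210/np.tan(np.radians(s["fovy"])/2); return f,s["cx"],s["cy"],s["k1"]
def project(s,P):
    T=np.array(s["T"]); p=(np.atleast_2d(P)-T[:3,3])@T[:3,:3]
    f,cx,cy,k=K(s); xy=p[:,:2]/p[:,2:]; r2=(xy**2).sum(1,keepdims=True)
    return xy*(1+k*r2)*f+[cx,cy]
def ray(s,uv,z):
    f,cx,cy,k=K(s); d=(np.array(uv,float)-[cx,cy])/f; x=d.copy()
    for _ in range(30): x=d/(1+k*(x@x))
    T=np.array(s["T"]); w=T[:3,:3]@np.r_[x,1]; o=T[:3,3]
    return o+w*(z-o[2])/w[2]
def save(s,n,box=None,k=1):
    im=s["image"][:,:,::-1]
    if box: im=im[box[1]:box[3],box[0]:box[2]]
    cv2.imwrite("pics/"+n,cv2.resize(im,None,fx=k,fy=k,interpolation=cv2.INTER_CUBIC))
E
python3 - <<'E'
from h import *
import pickle
d={n:snapshot(n) for n in("scene","top")}
pickle.dump(d,open("s0.pkl","wb"))
for n in d:
    save(d[n],n+"0.png",k=1.4); print(n,d[n]["fovy"],d[n]["cx"],d[n]["cy"],d[n]["k1"],np.round(d[n]["T"],3).tolist())
E
```

```text
pics
scene 42.21275376851134 278.60072808984756 208.60987914721485 0.008456603182360602 [[-0.786, -0.486, 0.381, -75.837], [-0.618, 0.602, -0.506, 790.673], [0.017, -0.633, -0.774, 1207.17], [0.0, 0.0, 0.0, 1.0]]
top 57.256933852743856 275.77156669824257 210.97108435296107 -0.04057739182727787 [[0.028, -0.984, 0.179, 307.962], [-0.999, -0.033, -0.024, 58.2], [0.03, -0.178, -0.984, 1074.181], [0.0, 0.0, 0.0, 1.0]]
```

View pics/scene0.png

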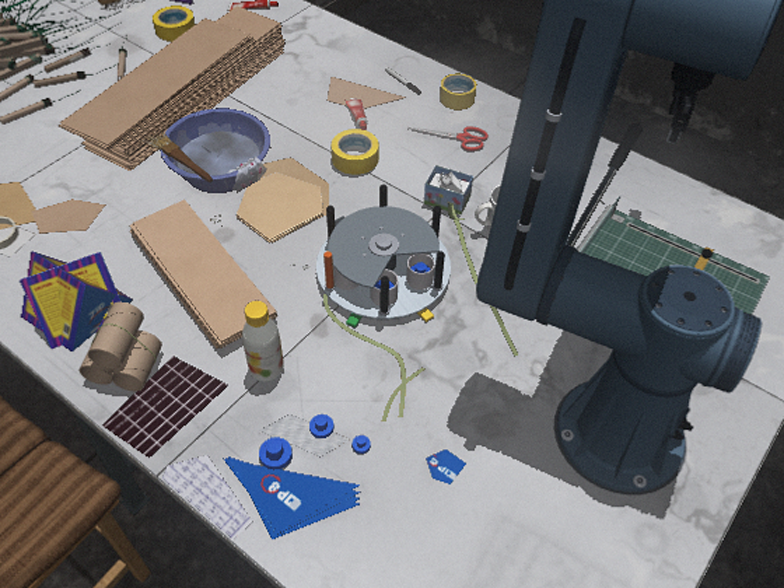

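View pics/top0.png

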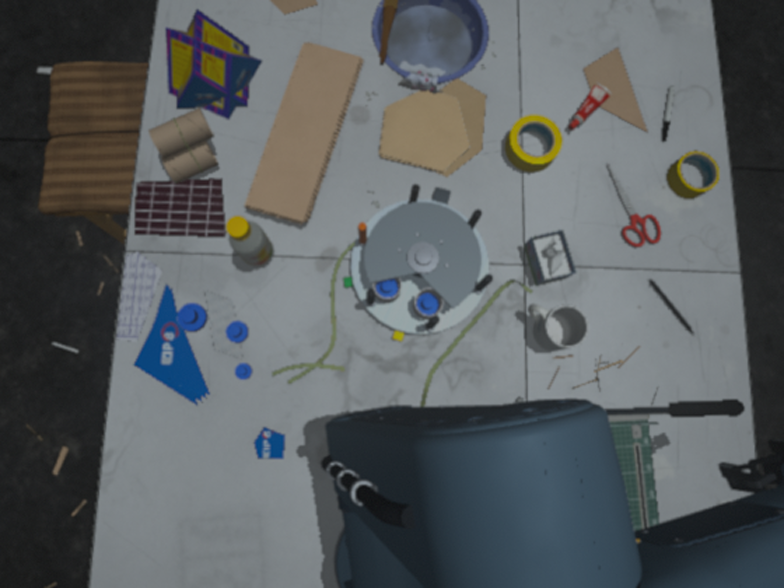

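The scene view shows blue plug look-alikes at (275,452), (321,426) and (361,444). In the top view they are at (192,317), (237,331) and (243,371). These are 1.4x pixels. The middle-sized one, at (321,426)/(237,331), fits the description. The orange peg is at (328,265) in the scene view and (362,230) in the top view. The yellow tab is at (427,316)/(398,336) and the green tab at (352,321)/(348,282). I'll take enlarged crops next.

Run:
```python
from h import *
import pickle
d=pickle.load(open("s0.pkl","rb"))
a=d["scene"]["image"][120:240,215:335,::-1]; b=d["top"]["image"][125:245,240:360,::-1]
z=lambda x,k:cv2.resize(x,None,fx=k,fy=k,interpolation=cv2.INTER_CUBIC)
cv2.imwrite("pics/car.png",np.hstack([z(a,3.3),z(b,3.3)]))
a=d["scene"]["image"][285:345,175:275,::-1]; b=d["top"]["image"][205:265,115:215,::-1]
cv2.imwrite("pics/plugs.png",np.hstack([z(a,4),z(b,4)]))
for n,box in(("scene",(175,285,275,345)),("top",(115,205,215,280))):
    s=d[n]; im=s["image"]; hsv=cv2.cvtColor(im,cv2.COLOR_RGB2HSV)
    def blobs(m,amin):
        c,l,st,ce=cv2.connectedComponentsWithStats(m.astype(np.uint8))
        return [(ce[i].round(1).tolist(),st[i].tolist()) for i in range(1,c) if st[i][4]>=amin]
    print(n)
    for nm,lo,hi,zz in(("blue",100,130,12),("yellow",22,34,5),("green",45,75,5),("orange",5,16,124)):
        m=(hsv[...,0]>=lo)&(hsv[...,0]<=hi)&(hsv[...,1]>150)&(hsv[...,2]>70)
        for c,st in blobs(m,6):
            if 100<c[1]<300: print(nm,c,st,ray(s,c,zz).round(1).tolist())
```

```text
scene
blue [74.5, 194.9] [68, 181, 15, 29, 115] [1000.4, 337.6, 12.0]
blue [26.2, 182.9] [25, 182, 4, 3, 8] [1145.7, 395.9, 12.0]
blue [61.1, 186.4] [58, 184, 7, 6, 28] [1056.5, 341.1, 12.0]
blue [32.5, 187.8] [31, 186, 4, 5, 11] [1115.7, 396.1, 12.0]
blue [51.4, 189.5] [48, 187, 8, 6, 28] [1068.3, 366.1, 12.0]
blue [300.0, 190.8] [293, 187, 14, 8, 67] [505.9, -83.0, 12.0]
blue [39.2, 192.0] [38, 189, 3, 7, 12] [1087.4, 393.9, 12.0]
blue [32.2, 196.5] [29, 194, 8, 6, 29] [1088.5, 416.8, 12.0]
blue [45.8, 196.5] [44, 194, 5, 6, 16] [1058.7, 392.6, 12.0]
blue [22.2, 200.1] [19, 197, 8, 7, 29] [1099.0, 442.6, 12.0]
blue [51.9, 200.5] [50, 198, 4, 6, 15] [1033.0, 391.1, 12.0]
blue [269.8, 202.8] [268, 200, 4, 6, 12] [545.9, 8.1, 12.0]
blue [278.8, 203.0] [278, 201, 3, 5, 11] [525.4, -7.6, 12.0]
blue [54.1, 230.1] [42, 203, 21, 48, 213] [941.8, 452.9, 12.0]
blue [82.8, 213.1] [81, 211, 5, 5, 14] [928.8, 366.0, 12.0]
blue [16.5, 219.7] [15, 212, 3, 15, 19] [1051.1, 494.9, 12.0]
blue [31.3, 233.5] [23, 212, 17, 37, 117] [979.9, 498.4, 12.0]
blue [89.9, 214.7] [87, 214, 7, 2, 9] [909.0, 357.
[... 1209 characters left out ...]
 [305.3, 216.5] [298, 210, 15, 14, 162] [487.9, -51.5, 12.0]
blue [168.8, 236.6] [162, 230, 14, 14, 160] [419.1, 325.0, 12.0]
blue [121.3, 234.8] [118, 233, 7, 5, 25] [419.7, 456.4, 12.0]
blue [173.5, 264.7] [169, 260, 10, 10, 83] [342.7, 306.4, 12.0]
yellow [381.3, 100.8] [363, 83, 38, 35, 487] [851.7, -278.2, 5.0]
yellow [493.7, 126.3] [483, 109, 30, 29, 126] [786.5, -624.8, 5.0]
yellow [508.3, 113.9] [507, 112, 4, 5, 7] [829.8, -675.5, 5.0]
yellow [169.6, 162.1] [162, 155, 16, 15, 197] [634.8, 341.2, 5.0]
yellow [284.0, 239.5] [281, 237, 7, 6, 34] [422.1, 6.4, 5.0]
green [248.5, 201.0] [247, 199, 4, 5, 20] [528.3, 109.7, 5.0]
orange [258.4, 161.9] [257, 160, 4, 5, 17] [607.1, 82.8, 124.0]
```

View pics/car.png

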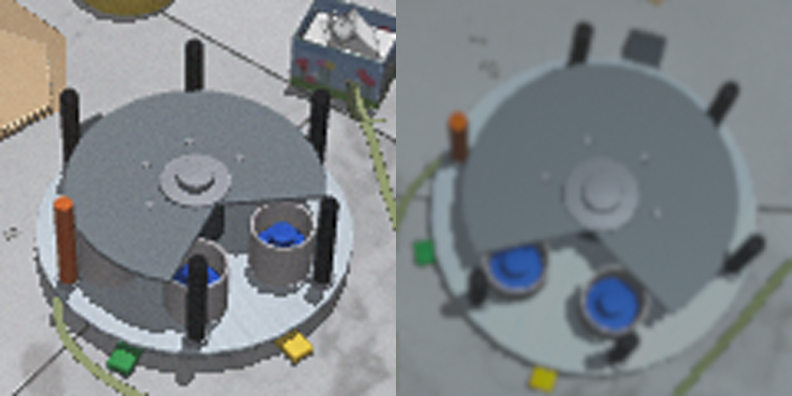

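View pics/plugs.png

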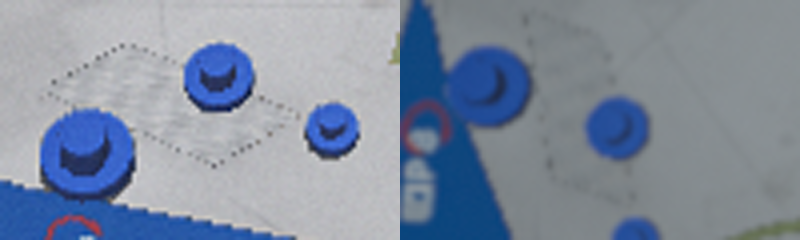

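The plug crops confirm it: the middle plug is about 44 mm across, the others are clearly larger and smaller, and it stands near (419,325) in world. Next I'll fit the stand pose and carousel angle from both views.

Run:
```python
from h import *
import pickle
from scipy.optimize import least_squares
d=pickle.load(open("s0.pkl","rb")); S,Tp=d["scene"],d["top"]
A=lambda x,y:(215+x/3.3-.35,120+y/3.3-.35); B=lambda x,y:(240+(x-396)/3.3-.35,125+y/3.3-.35)
# pegs k: angle offset k*60deg from orange, ccw. 
obs=[("peg",0,S,A(64,205)),("peg",0,Tp,B(458,121)),("peg",-1,Tp,B(584,32)),("peg",-2,Tp,B(729,92)),("peg",-3,Tp,B(754,246)),
("peg",-1,S,A(69,97)),("peg",-2,S,A(194,47)),("peg",-3,S,A(320,97)),("peg",-4,S,A(326,205)),("peg",-5,S,A(198,264)),
("nut",0,S,A(196,182)),("nut",0,Tp,B(602,192)),("tab",0,S,(303.9,224.4)),("tab",0,Tp,(284.0,239.5)),
("tab",1,S,A(124,358)),("tab",1,Tp,(248.5,201.0))]
def pts(p):
    x,y,yaw,th,rt,zt,zn=p[:7]; o=[]
    for k,i,s,uv in obs:
        if k=="peg": a=yaw+np.pi+th+i*np.pi/3; P=[x+125*np.cos(a),y+125*np.sin(a),124]
        elif k=="nut": P=[x,y,zn]
        else: a=yaw+np.pi-i*np.pi/3; P=[x+rt*np.cos(a),y+rt*np.sin(a),zt]
        o.append(P)
    return np.array(o,float)
def res(p,raw=False):
    P=pts(p); e=np.array([project(s,q)[0]-uv for q,(k,i,s,uv) in zip(P,obs)])
    off=np.array([[p[7],p[8]] if s is S else [p[9],p[10]] for _,_,s,_ in obs])
    e=e+off
    if raw: return e
    return np.r_[e.ravel(), (np.array(p[7:])/1.), (p[4]-148)/6,(p[5]-10)/5,(p[6]-91)/2]
f=least_squares(res,[530,-10,0.2,-1.7,148,10,91,0,0,0,0],loss="soft_l1")
print(f.x.round(3),"deg",np.degrees(f.x[2:4]).round(2)); 
for o,e in zip(obs,res(f.x,True)): print(o[0],o[1],"S" if o[2] is S else "T",e.round(2))
x,y,yaw,th=f.x[:4]
for n,a,rr in(("load",yaw+np.pi,125),("cup@load",yaw+np.pi,85),("out",yaw+np.pi*2/3,125),("orange",yaw+np.pi+th,125)): print(n,x+rr*np.cos(a),y+rr*np.sin(a))
# plug by ellipse of blue blob
for s,b in((S,(218,290,242,318)),(Tp,(158,224,182,248))):
    im=s["image"][b[1]:b[3],b[0]:b[2]]; h=cv2.cvtColor(im,cv2.COLOR_RGB2HSV); m=(h[...,0]>100)&(h[...,0]<130)&(h[...,1]>110)
    v,u=np.nonzero(m); c=(u.mean()+b[0],v.mean()+b[1]); print(m.sum(),np.ptp(u),np.ptp(v),c,ray(s,c,10).round(1))
    P=np.array([419,325,0]); t=np.linspace(0,2*np.pi,60)
    def sil(P):
        pp=[np.array([P[0]+R*np.cos(t),P[1]+R*np.sin(t),0*t+z]).T for R,z in((22,0),(22,14),(11,30))]
        poly=cv2.convexHull(project(s,np.vstack(pp)).astype(np.float32)); M=cv2.moments(poly); return np.array([M["m10"],M["m01"]])/M["m00"],M["m00"]
    g=least_squares(lambda q:sil(q)[0]-c,P[:2]); print("plug",g.x.round(1),"area",sil(g.x)[1].round(0))
print("bottle",ray(Tp,(169.6,162.1),185),ray(S,(182.4,220.9),185))
```

```text
[ 5.63409e+02 -3.24660e+01 -2.75000e-01 -1.66600e+00  1.46182e+02
  1.10030e+01  9.04110e+01 -2.64000e-01  2.07000e-01  1.27000e-01
  1.79000e-01] deg [-15.73 -95.44]
peg 0 S [-0.38  0.04]
peg 0 T [-0.38  0.21]
peg -1 T [-0.2  -0.22]
peg -2 T [ 0.24 -0.23]
peg -3 T [ 0.31 -0.24]
peg -1 S [-0.11 -0.12]
peg -2 S [ 0.23 -0.01]
peg -3 S [0.43 0.17]
peg -4 S [0.98 0.25]
peg -5 S [-0.39  0.06]
nut 0 S [-0.22 -1.4 ]
nut 0 T [-0.29  0.57]
tab 0 S [0.4  0.02]
tab 0 T [-0.03 -0.28]
tab 1 S [-0.42  0.22]
tab 1 T [0.21 0.07]
load 443.09110525545657 1.4228671299951827
cup@load 481.5929846859192 -9.421729696172044
out 532.5993429444949 88.67695233981577
orange 608.5483288871355 84.09886647320839
234 16 16 (np.float64(229.24786324786325), np.float64(303.96153846153845)) [420.3 325.3  10. ]Traceback (most recent call last):
  File "<stdin>", line 38, in <module>
AttributeError: 'float' object has no attribute 'round'
```

```bash
cat >> h.py <<'E'
from scipy.spatial.transform import Rotation as Ro
C=np.array([563.4,-32.5]); YAW=-0.2746; TH0=-1.666
def quat(phi):  # tool down, y axis along world angle phi
    y=np.array([np.cos(phi),np.sin(phi),0]); z=np.array([0,0,-1.]); x=np.cross(y,z)
    return Ro.from_matrix(np.array([x,y,z]).T).as_quat()
def at(th,rad,z): a=YAW+np.pi+th; return [C[0]+rad*np.cos(a),C[1]+rad*np.sin(a),z]
def tq(th,flip=0): return quat(YAW+np.pi+th+np.pi/2+flip)
def st():
    s=telemetry.read_state(); print("t",round(s["time_s"],2),"p",np.round(s["tool_pos"],1),"F",np.round(s["ft_force"],1),"op",round(s["opening"],1),"q",np.round(s["q"],2))
def up(z,v=200):
    p=list(telemetry.read_state()["tool_pos"]); p[2]=z; r.move_straight(p,v=v)
def arc(a,b,z,flip,v=110,n=7):
    for th in np.linspace(a,b,n+1)[1:]: r.move_straight(at(th,125,z),tq(th,flip),v=v); F=telemetry.read_state()["ft_force"]; print(round(th,2),np.round(F,1))
E
python3 - <<'E'
from h import *
for fl in(0,np.pi):
    for th in(TH0,-1.05,-.5,0): q=planner.solve_ik(at(th,125,88),tq(th,fl)); print(fl,th,None if q is None else np.round(q,2))
    q=planner.solve_ik([420.3,325.3,15],quat(fl)); print(None if q is None else np.round(q,2))
    q=planner.solve_ik([420.3,325.3,15],quat(fl+np.pi/2)); print(None if q is None else np.round(q,2))
st()
E
```

```text
0 -1.666 [-0.06  0.42  1.61 -0.    1.11 -2.83]
0 -1.05 [-0.05  0.28  1.8  -0.    1.06  2.84]
0 -0.5 [-0.13  0.15  1.96 -0.    1.03  2.21]
0 0 [-0.27  0.08  2.05 -0.    1.02  1.58]
[ 0.44  0.39  1.85 -0.    0.91  0.44]
[ 0.44  0.39  1.85 -0.    0.91 -1.14]
3.141592653589793 -1.666 [-0.06  0.42  1.61 -0.    1.11  0.31]
3.141592653589793 -1.05 [-0.05  0.28  1.8  -0.    1.06 -0.3 ]
3.141592653589793 -0.5 [-0.13  0.15  1.96 -0.    1.03 -0.93]
3.141592653589793 0 [-0.27  0.08  2.05 -0.    1.02 -1.56]
[ 0.44  0.39  1.85 -0.    0.91 -2.71]
[ 0.44  0.39  1.85 -0.    0.91  2.01]
t 0.1 p [ 224.8 -528.7  230.5] F [-0.9  0.1  0. ] op 85.4 q [-1.38  0.18  1.61 -0.    1.35 -0.21]
```

Run:
```python
from h import *
F=np.pi
p=at(TH0,125,240)
r.move_gripper(40,30)
up(250)
r.move_pose(p,tq(TH0,F)); 
s=snapshot("scene"); 
hit=r.move_straight(at(TH0,125,88),v=120,contact_N=8); st(); print("hit",hit)
if not hit:
    r.move_gripper(23,20); st()
    arc(TH0,0,88,F); r.hold(.3); st()
    import pickle; d={n:snapshot(n) for n in("scene","top")}; pickle.dump(d,open("s1.pkl","wb"))
```

```text
t 4.88 p [609.3  84.   89. ] F [-1.1  0.3 -0.8] op 40.1 q [-0.06  0.42  1.61  0.    1.11  0.31]
hit False
t 5.19 p [608.8  84.   88.4] F [ 0.7 -0.  -0.6] op 23.1 q [-0.06  0.42  1.61 -0.    1.11  0.31]
-1.43 [-0.  -0.2  0.3]
-1.19 [ 0.2 -0.7  0.2]
-0.95 [-3.4 -0.5  4. ]
-0.71 [-0.6 -0.7  0.3]
-0.48 [ 0.1  0.4 -0.4]
-0.24 [ 0.6  0.4 -0. ]
0.0 [-0.   0.4 -0.7]
t 8.41 p [443.2   1.7  88. ] F [-1.3  1.4 -0.1] op 23.0 q [-0.27  0.08  2.05  0.    1.02 -1.56]
```

Run:
```python
from h import *
import pickle
r.move_gripper(40); up(150); up(220,300)
PX,PY=420.3,325.3
phi=np.pi  # first centring grip
r.move_pose([PX,PY,120],quat(np.pi/2+np.pi))if 0 else None
q0=planner.solve_ik([PX,PY,120],quat(0)); q1=planner.solve_ik([PX,PY,120],quat(-np.pi/2)); print(q0,q1)
r.move_pose([PX,PY,120],quat(0)); st()
d={n:snapshot(n) for n in("scene","top")}; pickle.dump(d,open("s2.pkl","wb"))
z=lambda x,k:cv2.resize(x,None,fx=k,fy=k,interpolation=cv2.INTER_CUBIC)
a=d["scene"]["image"][120:240,215:335,::-1]; b=d["top"]["image"][125:245,240:360,::-1]
cv2.imwrite("pics/car2.png",np.hstack([z(a,3.3),z(b,3.3)]))
```

```text
[ 4.35166006e-01  2.14964439e-01  1.81014833e+00 -4.44089210e-16
  1.11647989e+00  4.35166006e-01] [ 4.35166006e-01  2.14964439e-01  1.81014833e+00 -4.44089210e-16
  1.11647989e+00  2.00596233e+00]
t 11.4 p [420.3 324.8 119.6] F [ 0.6 -0.6  0.2] op 40.6 q [ 0.43  0.22  1.81 -0.    1.12  0.43]
```

View pics/car2.png

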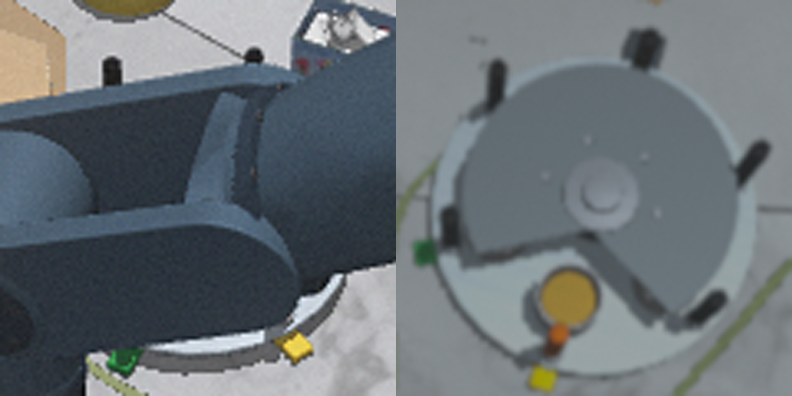

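The top view shows the empty cup with its brass follower at crop (568,298) and the orange peg at (559,333), in line with the yellow tab. I'll check this against the model, then grasp the plug.

Run:
```python
from h import *
import pickle
d=pickle.load(open("s2.pkl","rb")); s=d["top"]
im=s["image"]; h=cv2.cvtColor(im,cv2.COLOR_RGB2HSV)
for nm,m,z,P in(("foll",(h[...,0]>12)&(h[...,0]<26)&(h[...,1]>110),58,at(0,85,58)),("peg",(h[...,0]<11)&(h[...,1]>150)&(h[...,2]>130),124,at(0,125,124))):
    m[:195]=0; m[:,:280]=0;m[235:]=0; m[:,305:]=0
    v,u=np.nonzero(m); c=(u.mean(),v.mean()); print(nm,m.sum(),np.ptp(u)+1,np.ptp(v)+1,np.round(c,2),ray(s,c,z).round(1),np.round(P,1),project(s,P).round(2))
for k in range(6): print(k,(((project(s,at(k*np.pi/3,125,124))[0]+.35)-[240,125])*3.3+[396,0]).round(0))
# plug: centring grips
r.move_straight([420.3,325.3,40],v=200)
hit=r.move_straight([420.3,325.3,15.5],v=60,contact_N=4); st(); print("hit",hit)
r.move_gripper(15,20); st()
r.move_gripper(36); up(33)
r.move_straight([420.3,325.3,45],v=100)
r.move_pose([420.3,325.3,45],quat(-np.pi/2))
hit=r.move_straight([420.3,325.3,15.5],v=60,contact_N=4); st(); print("hit",hit)
r.move_gripper(15,40); st()
print(telemetry.read_state()["grip_force"])
```

```text
foll 217 17 22 [291.87 215.6 ] [481.4 -10.6  58. ] [481.6  -9.5  58. ] [[291.45 215.51]]<stdin>:7: RuntimeWarning: Mean of empty slice.
  ret = ret.dtype.type(ret / rcount)
Traceback (most recent call last):
ValueError: zero-size array to reduction operation maximum which has no identity
```

Run:
```python
from h import *
import pickle
s=pickle.load(open("s2.pkl","rb"))["top"]
for k in range(6): print(k,(((project(s,at(k*np.pi/3,125,124))[0]+.35)-[240,125])*3.3+[396,0]).round(0))
P=[420.3,325.3]
r.move_straight(P+[40],v=200)
hit=r.move_straight(P+[15.5],v=60,contact_N=4); st(); print("hit",hit)
r.move_gripper(15,20); st()
r.move_gripper(36); up(45,150)
r.move_pose(P+[45],quat(-np.pi/2))
hit=r.move_straight(P+[15.5],v=60,contact_N=4); st(); print("hit",hit)
r.move_gripper(15,40); st()
print(telemetry.read_state()["grip_force"])
```

```text
0 [558. 335.]
1 [717. 300.]
2 [760. 150.]
3 [650.  37.]
4 [496.  68.]
5 [447. 216.]
t 12.61 p [420.1 325.2  15.2] F [-0.2 -0.8  0.9] op 39.8 q [ 0.44  0.39  1.85 -0.    0.91  0.44]
hit False
t 12.91 p [420.6 325.4  15.9] F [ 0.3 -0.6  1.7] op 20.0 q [0.44 0.39 1.85 0.   0.91 0.44]
t 15.6 p [420.2 325.3  15.2] F [-1.   0.4  0.5] op 36.1 q [0.44 0.39 1.85 0.   0.91 2.01]
hit False
t 15.88 p [420.8 325.5  16. ] F [ 0.4 -0.5  1.7] op 19.0 q [ 0.44  0.39  1.85 -0.    0.91  2.01]
39.12633240222931
```

Run:
```python
from h import *
cup=at(0,85,0)[:2]; print(cup)
up(170,250)
r.move_pose(list(cup)+[170],tq(0,0)); st()
r.move_straight(list(cup)+[100],v=150)
r.hold(.2); st()
hit=r.move_straight(list(cup)+[73],v=40,contact_N=3); st(); print("hit",hit)
```

```text
[np.float64(481.58463215048073), np.float64(-9.451234661096308)]
t 17.93 p [481.3  -8.6 169.5] F [ 0.6  0.9 -0.5] op 19.3 q [-0.27  0.04  1.9   0.    1.21  1.58]
t 18.75 p [482.6  -9.6 101.2] F [ 1.  -0.9 -0.3] op 19.7 q [-0.27  0.14  1.94 -0.    1.05  1.58]
t 19.36 p [482.   -9.8  74.6] F [ 1.  -0.6 -0.6] op 19.6 q [-0.27  0.19  1.96 -0.    1.    1.58]
hit True
```

Run:
```python
from h import *
cup=list(at(0,85,0)[:2])
r.move_gripper(34); up(110,150); r.move_gripper(0,20); st()
import pickle; s=snapshot("top"); 
r.move_straight(cup+[91],v=100)
hit=r.move_straight(cup+[62],v=25,contact_N=20); st(); print("hit",hit)
r.hold(.2); st(); up(130,150); st()
```

```text
t 20.46 p [481.4  -9.6 109.5] F [ 0.3  0.2 -0.7] op -0.2 q [-0.27  0.13  1.94 -0.    1.08  1.58]
t 21.84 p [482.2  -9.6  65.9] F [-2.8  0.4  8.7] op -0.1 q [-0.27  0.2   1.96 -0.    0.98  1.58]
hit True
t 22.04 p [482.2  -9.6  65.9] F [-1.6  0.4  7.9] op -0.1 q [-0.27  0.2   1.96 -0.    0.98  1.58]
t 22.62 p [481.8  -9.5 129.5] F [-0.4 -0.6 -0.2] op -0.1 q [-0.27  0.09  1.93 -0.    1.12  1.58]
```

Run:
```python
from h import *
cup=list(at(0,85,0)[:2])
r.move_straight(cup+[75],v=120)
hit=r.move_straight(cup+[60],v=20,contact_N=28); st(); print("hit",hit)
up(160,200)
if hit and telemetry.read_state()["time_s"]<40:
    r.move_gripper(40,20)
    r.move_straight(at(0,125,160),tq(0,0),v=100)
    h2=r.move_straight(at(0,125,88),v=120,contact_N=8); print(h2); st()
    if not h2:
        r.move_gripper(23,20)
        arc(0,-np.pi/3,88,0,v=90,n=5); r.hold(.4); st()
        r.move_gripper(40); up(200,200); r.move_straight([330,-150,260],v=300); st()
        d={n:snapshot(n) for n in("scene","top")}
        z=lambda x,k:cv2.resize(x,None,fx=k,fy=k,interpolation=cv2.INTER_CUBIC)
        cv2.imwrite("pics/end.png",np.hstack([z(d["scene"]["image"][120:240,215:335,::-1],3.3),z(d["top"]["image"][125:245,240:360,::-1],3.3)]))
        s=d["top"]
        for k in range(6): print(k,(((project(s,at(k*np.pi/3,125,124))[0]+.35)-[240,125])*3.3+[396,0]).round(0))
```

```text
t 23.79 p [482.   -9.5  65.9] F [-3.1  0.6 10.7] op 0.1 q [-0.27  0.2   1.96 -0.    0.98  1.58]
hit True
False
t 26.19 p [443.7   1.2  88.4] F [0.3 0.  0.1] op 39.7 q [-0.27  0.08  2.04  0.    1.02  1.58]
-0.21 [0.1 0.8 0.3]
-0.42 [-0.2  0.2 -0.3]
-0.63 [ 0.7  0.  -0.3]
-0.84 [ 0.3  0.8 -0.4]
-1.05 [-0.1  1.1 -0.5]
t 29.11 p [532.5  88.6  88.1] F [ 0.4 -0.4 -0.2] op 22.9 q [-0.06  0.28  1.81 -0.    1.06  2.84]
t 31.33 p [ 330.  -149.4  259.3] F [ 0.8 -0.2  0.4] op 39.8 q [-0.76 -0.37  2.06  0.    1.46  2.14]
0 [558. 335.]
1 [717. 300.]
2 [760. 150.]
3 [650.  37.]
4 [496.  68.]
5 [447. 216.]
```

View pics/end.png

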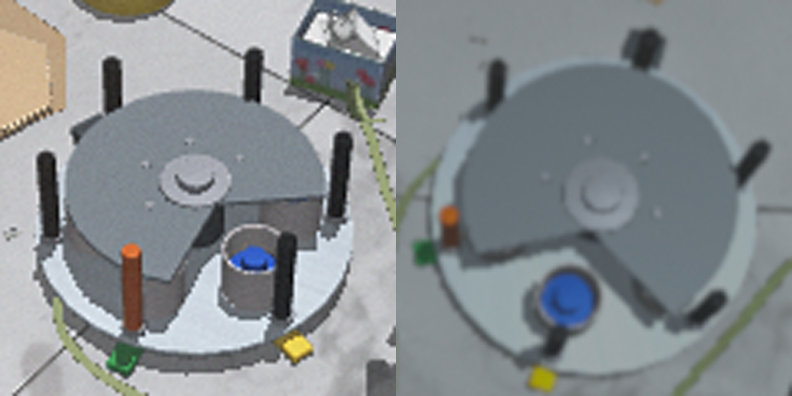

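The orange peg is over the green tab, seen at (449,214) against a predicted (447,216). The loaded cup is under the cover and the peg ring matches the clicked-in position seen earlier. The gripper is clear of everything.

```bash
python3 -c "
from h import *
print(order.hand_in())"
```

```text
the job is handed in; nothing more can be done
None
```

The job is handed in after about 31 s of robot time: the blue plug went into the empty magazine and was pressed fully down at the yellow mark. The carousel was then turned one click, so the loaded magazine sits under the cover at the green mark; no result came back from the judging.

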